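# Put the lidded pigment pots away in their tray

## Robot

A 6-joint arm with a two-finger parallel gripper is mounted at the origin on the work surface. World frame = base frame: x ahead of the robot, y to its left, z up, the work surface at z = 0. Lengths are in mm, angles in rad, forces in N, time in s.
With the tool pointing down it reaches from about 400 to 925 mm from the base axis. Payload 3.4 kg.
Tool frame: the origin (TCP) lies between the finger pads; the fingertips stand 19 mm ahead of it and the grasp point (between the pads) is the TCP; z points along the fingers, y is the line along which they close (so a half turn about z gives the same grasp; the last joint's range is limited). The gripper opens to 85 mm and grips with 20 to 120 N. Pads are 22 mm wide; open, the fingers measure 114 mm over their backs; the gripper's body (76 mm by 85 mm) begins 54 mm behind the grasp point. The pads swing forward as they close: fully open they stand 13 mm farther back than shut.
Start: joints at [-1.337, 0.307, 1.506, -0, 1.328, -0.073], TCP at [174.179, -547.99, 250.305] pointing down, gripper open.
Joint ranges: [-3.12, 3.12], [-1.05, 2.28], [0.14, 2.33], [-1.42, 4.57], [0.1, 2.73], [-2.68, 2.68]. Speed limits (rad/s): [2.57, 2.57, 3.14, 3.14, 3.14, 3.14].

## Interface

Orientations are given as a unit quaternion [x, y, z, w].
In Python, from bench import robot gives the robot as it stands.
- The arm moves only by the shell command python3 -m creep 'ROWS' [FORCE]. ROWS is JSON, a list of rows, each an object with "travel": the shift along the tool's x, y, z in m, a list of three; "dr": the turn, a rotation vector about the tool's x, y, z in rad, a list of three; "gripper": the finger opening in m, from 0 to 0.0854. A call has 1 to 5 rows; each row shifts and turns the commanded pose from where the row before left it, along the tool's axes as they then stand; what a row does not reach is not made up. A row lasts 1/8 s, in which the tool goes at most 62.5 mm and 10.7 degrees, less where a joint would pass 70% of its speed; a pose out of reach is approached as far as the arm can. A call is refused whole if a number of a shift passes 0.0625 or a number of a turn 0.188, either way. A call with a gripper value outside its range is refused whole. The fingers move at their own pace and stop on an object; FORCE is the grip in N (left out, the last holds). Time passes only in rows, so rows that do not move let the fingers close. It gives the time, the measured TCP pose, the force, the opening and the grip force at its end, in the units of the state.
- robot.read_state(): the state, without advancing time (a new reading comes with each control period).
- robot.snapshot(name): name is "side" or "top"; returns the picture (420x560x3 uint8, red, green, blue); there is no depth.
- robot.camera_model(name): a dict with "intrinsics" (3x3 intrinsics, pixels), "R" (3x3) and "t" (3): a world point X has camera coordinates R X + t. Camera axes: x right, y down, z forward; pixel columns grow to the right and rows downward; lengths in mm; the calibration is good to about 2 mm. A picture is of the moment at which its call begins. camera_model takes no time and is no camera call.
- robot.job_done(): hands the job in; it is judged then, once.
Trained networks look in the newest picture that a camera, given by its name, has taken for a name from the list of things; names that differ only in an ending like _2 or _b are one class to them, and where a whole thing is asked for, a point or a joint stands for the part that bears it (a point fixed in the world has none). Each returns a list of dicts, best first, with "confidence" (0 to 1); they miss things now and then, are a little off and sometimes report something else, mostly with a low value. They report only what shows in the picture. A call takes as long as a camera call. They do not tell look-alikes from the thing itself.
- robot.search_frame(camera, label): "point" ([x, y, z] in mm, in world coordinates, good to about 4 mm: the middle of the surface that is visible of it).
- robot.mark_of(camera, label): "point" ([x, y, z] in mm, in world coordinates, good to about 4 mm: a listed point, or the origin of a listed thing).
The state is a dict: "time": time; "joint_positions": joint angles; "qvel": joint speeds; "joint_torque": joint torques, N m; "ee_pos": TCP position; "ee_rot": TCP orientation; "ft_force": force on the tool from outside, world axes, zero at the start; "moment": the same for the moment, N m; "finger_gap": opening from 0.0 (shut) to 1.0 (fully open); "finger_force": force on a finger pad.
Only numpy, scipy, OpenCV 4.12 (cv2) and the standard library are available. Lean on these libraries where they do the work, as an engineer would, in place of code of your own. Each camera call takes 0.05 s, during which the arm holds its last target. There are 200 camera calls.

## Task

Put the four pots that have lids away in the wooden carrying tray, each standing upright on the floor of the well made for its shape and size (small round, large round, square, oblong). Keep them upright and set them down rather than dropping them. Leave the two open pots, which still have to be washed, standing where they are on the bench.

Things in the scene. Friction and masses are not known exactly. Their poses are not given: they have to be found in the camera images.
- pot_small_round: The small round lidded pot: white glazed, a plain cylinder 40 mm in diameter, 0.09 to 0.18 kg. Its flat wooden lid, flush with the sides, tops out 58 mm above the underside, and a wooden knob 12 mm across stands 8 mm higher in the lid's middle. Loose, upright on the bench at the start, any yaw. Origin: centre of the underside, z up.
- pot_large_round: The large round lidded pot: white glazed, a plain cylinder 60 mm in diameter, 0.15 to 0.31 kg. Its flat wooden lid, flush with the sides, tops out 58 mm above the underside, and a wooden knob 12 mm across stands 8 mm higher in the lid's middle. Loose, upright on the bench at the start, any yaw. Origin: centre of the underside, z up.
- pot_square: The square lidded pot: white glazed, straight sides, 46 x 46 mm, 0.09 to 0.18 kg. Its flat wooden lid, flush with the sides, tops out 58 mm above the underside, and a wooden knob 12 mm across stands 8 mm higher in the lid's middle. Loose, upright on the bench at the start, any yaw. Origin: centre of the underside, z up, x and y square to its sides.
- pot_oblong: The oblong lidded pot: white glazed, straight sides, 62 mm along its x, 34 mm along its y, 0.09 to 0.18 kg. Its flat wooden lid, flush with the sides, tops out 58 mm above the underside, and a wooden knob 12 mm across stands 8 mm higher in the lid's middle. Loose, upright on the bench at the start, any yaw. Origin: centre of the underside, z up.
- open_round: Look-alike: a round white glazed pot without a lid, empty, 40 mm in diameter, 50 mm tall, walls 4 mm. It stays where it stands. Origin: centre of the underside, z up.
- open_square: Look-alike: a square white glazed pot without a lid, empty, 46 x 46 mm, 50 mm tall, walls 4 mm. It stays where it stands. Origin: centre of the underside, z up.
- well_small_round: A light-wood insert 100 x 100 x 20 mm, one of four fixed two by two in a square tray 214 mm wide whose walls stand no higher than the inserts. Origin: centre of the insert's underside, z up; the well is at its centre, its mouth 20 mm and its flat floor 6 mm above the origin (grey felt). Its well is round, 56 mm in diameter: the place of the small round pot.
- well_large_round: A light-wood insert 100 x 100 x 20 mm, one of four fixed two by two in a square tray 214 mm wide whose walls stand no higher than the inserts. Origin: centre of the insert's underside, z up; the well is at its centre, its mouth 20 mm and its flat floor 6 mm above the origin (grey felt). Its well is round, 76 mm in diameter: the place of the large round pot.
- well_square: A light-wood insert 100 x 100 x 20 mm, one of four fixed two by two in a square tray 214 mm wide whose walls stand no higher than the inserts. Origin: centre of the insert's underside, z up; the well is at its centre, its mouth 20 mm and its flat floor 6 mm above the origin (grey felt). Its well is square, 62 x 62 mm, its sides along the insert's x and y: the place of the square pot.
- well_oblong: A light-wood insert 100 x 100 x 20 mm, one of four fixed two by two in a square tray 214 mm wide whose walls stand no higher than the inserts. Origin: centre of the insert's underside, z up; the well is at its centre, its mouth 20 mm and its flat floor 6 mm above the origin (grey felt). Its well is oblong, 78 mm along the insert's x and 50 mm along its y: the place of the oblong pot.
There are look-alikes about, which are no part of the job. What is shaped like the open_square but black or turquoise is not meant.

How it is judged:
By the outcome, as a careful person would: the job done as asked, in the order asked, and still so for the second after the job is handed in, with the robot touching nothing.
It also fails if it takes over 104 s, if anything falls off the work surface, if the arm or the gripper's body presses on something with over 40 N, if the wrist force passes 120 N, or if a joint passes its speed limit or range.

## Working session

There is one attempt and no reset: what is moved stays moved. The work goes in short steps, Python scripts to look and compute and a shell command to move; the robot and the scene stay as the last step left them, time stands still between calls to the robot, and variables do not carry over. Pictures are saved under pics/ and viewed, at most 14 in all, crops included, and the job is handed in when it is done.

```bash
mkdir -p pics; ls
cat > h.py <<'E'
import numpy as np, cv2
from bench import robot
def snap(c,n):
    im=robot.snapshot(c); cv2.imwrite(f'pics/{n}.png',im[:,:,::-1]); return im
def px(c,P):
    m=robot.camera_model(c); q=np.array(m['R'])@np.array(P,float)+np.array(m['t']); q=np.array(m['intrinsics'])@q; return (q[:2]/q[2]).round(0)
def ray(c,uv,z):
    m=robot.camera_model(c); R=np.array(m['R']);t=np.array(m['t']);d=R.T@np.linalg.inv(np.array(m['intrinsics']))@np.array([uv[0],uv[1],1.]);o=-R.T@t
    return (o+d*(z-o[2])/d[2]).round(1)
E
python3 - <<'E'
from h import *
a=snap('top','top0');snap('side','side0')
for c in('top','side'):
    m=robot.camera_model(c);print(c,(-np.array(m['R']).T@np.array(m['t'])).round(0))
for l in ['pot_small_round','pot_large_round','pot_square','pot_oblong','open_round','open_square','well_small_round','well_large_round','well_square','well_oblong']:
    for r in robot.mark_of('top',l): print(l,np.round(r['point'],0),round(r['confidence'],2),px('top',r['point']))
s=robot.read_state();print(s['time'],s['ee_pos'],s['ee_rot'],s['finger_gap'])
E
```

```text
pics
top [ 474.  101. 1070.]
side [ 521. -536.  664.]
pot_small_round [569.  80.   3.] 0.6 [292. 220.]
pot_large_round [420. 237.  -1.] 0.57 [228. 284.]
pot_large_round [573.  78.   4.] 0.15 [293. 218.]
pot_square [447. 343.  -2.] 0.65 [183. 273.]
pot_oblong [700.  92.   2.] 0.59 [286. 166.]
pot_oblong [571.  77.   1.] 0.55 [293. 219.]
open_round [552. 214.  -1.] 0.73 [237. 228.]
open_square [755. -45.   1.] 0.97 [341. 143.]
open_square [622. 497.  -0.] 0.75 [120. 202.]
open_square [519. 470.   3.] 0.62 [130. 244.]
open_square [781. 205.  -2.] 0.59 [240. 135.]
well_small_round [ 591. -215.    3.] 0.59 [414. 208.]
well_large_round [ 490. -199.    9.] 0.93 [411. 250.]
well_square [509. -95.  10.] 0.84 [366. 243.]
0.6 [ 174.18235349 -547.99559634  250.30726429] [ 9.88179899e-01  1.53298684e-01 -7.73928030e-06  6.39999407e-06] 1.003457309863718
```

View pics/top0.png

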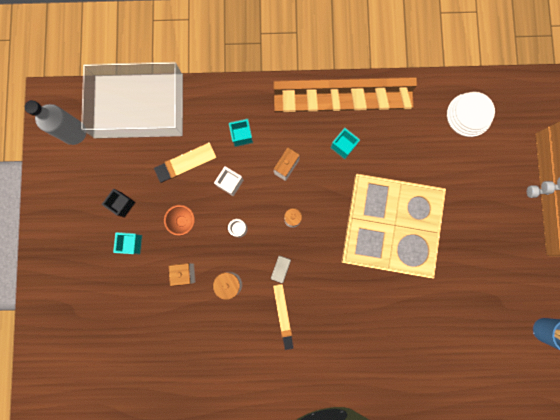

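View pics/side0.png

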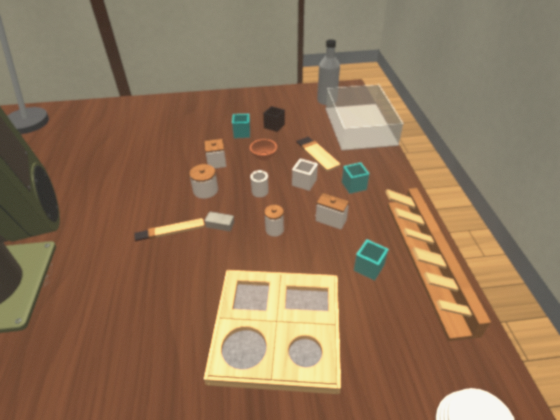

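The top picture shows lidded pots at small round (292,218), oblong (287,164), square (181,274) and large round (227,286). The candidates that could be mistaken for them are the open round (237,228), open square (228,181), turquoise cups (240,132), (345,143) and (126,243), black cup (119,203) and red bowl (179,220). The wells are oblong (377,200), small round (419,207), square (370,243) and large round (413,249). The side picture agrees: four wooden lids with knobs.

```bash
cat > meas.py <<'E'
from h import *
im=cv2.imread('pics/top0.png')
hsv=cv2.cvtColor(im,cv2.COLOR_BGR2HSV)
def reg(n,c,mask,z,r):
    m=np.zeros(mask.shape,np.uint8);u,v=c;m[v-r:v+r,u-r:u+r]=mask[v-r:v+r,u-r:u+r]
    k,l,st,ce=cv2.connectedComponentsWithStats(m.astype(np.uint8));i=1+np.argmax(st[1:,4])
    ct=max(cv2.findContours((l==i).astype(np.uint8),cv2.RETR_EXTERNAL,cv2.CHAIN_APPROX_NONE)[0],key=cv2.contourArea)
    w=np.array([ray('top',p[0],z)[:2] for p in ct],np.float32)
    (c,s,a)=cv2.minAreaRect(w);print(n,'px',ce[i].round(1),'ctr',ray('top',ce[i],z)[:2],'rect',np.round(c,1),np.round(s,1),'ang',round(a,1))
for n,c in dict(small=(292,218),large=(227,286),square=(180,274),oblong=(287,164),).items():
    u,v=c;print(hsv[v+3,u+3])
    mask=((hsv[:,:,2]>120)&(hsv[:,:,1]>110))
    reg(n,c,mask,58,22)
mask=((hsv[:,:,1]<60)&(hsv[:,:,2]>60))
for n,c in dict(w_obl=(377,200),w_small=(419,207),w_sq=(370,243),w_large=(413,249)).items():
    reg(n,c,mask,6,24)
mask=((hsv[:,:,2]>150))
reg('tray',(394,225),cv2.morphologyEx(((hsv[:,:,2]>110)).astype(np.uint8),cv2.MORPH_CLOSE,np.ones((3,3))),20,60)
a=cv2.resize(im[150:300,165:305],None,fx=4,fy=4);cv2.imwrite('pics/c1.png',a)
E
python3 meas.py
```

```text
[ 14 170 234]
small px [291.6 216.6] ctr [570.9  81.9] rect [569.1  82.2] [98.8 98.8] ang 88.8
[ 14 170 223]
large px [226.6 287.8] ctr [413.2 231.8] rect [415.2 232.1] [97.2 66.7] ang 89.1
[ 14 168 221]
square px [178.1 273.6] ctr [447.  341.2] rect [447.5 338.4] [98.  97.9] ang -0.0
[ 13 174 215]
oblong px [286.5 162.9] ctr [696.1  90.8] rect [695.   90.9] [100.3 101.6] ang 88.7
w_obl px [375.6 200.4] ctr [ 610.7 -122.2] rect [ 611.  -122.2] [46.3 75. ] ang 79.3
w_small px [418.2 207.6] ctr [ 591.1 -223.3] rect [ 591.4 -222.9] [47.9 51.1] ang 87.0
w_sq px [369.2 242.7] ctr [ 509.5 -102.5] rect [ 509.6 -102.6] [58.3 60.1] ang 79.0
w_large px [412.4 250.1] ctr [ 489.9 -203.9] rect [ 490.2 -204.2] [68.8 71.3] ang 87.6
tray px [393.5 224.5] ctr [ 550.7 -158.7] rect [ 552.5 -160.8] [287.6 282.3] ang 88.7
```

View pics/c1.png

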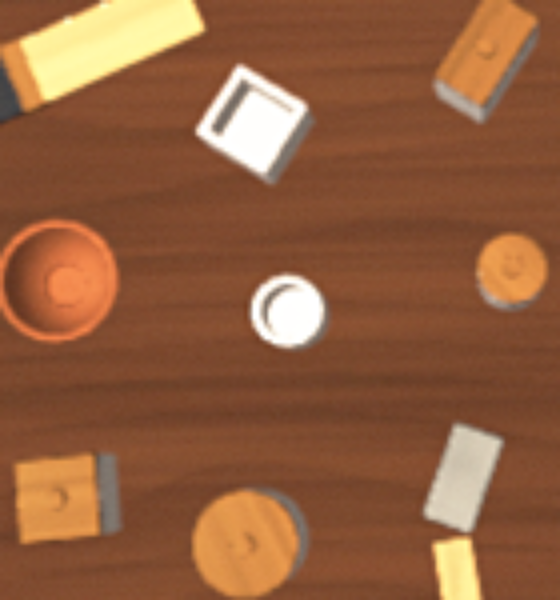

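The crop shows the four knobbed lids and the two open pots. The choice stands. I'll tighten the colour mask and fit the tray from its outline.

```bash
sed -i 's/hsv\[:,:,2\]>120)&(hsv\[:,:,1\]>110)/hsv[:,:,2]>170)\&(hsv[:,:,1]>110)/; s/hsv\[:,:,2\]>110)/hsv[:,:,2]>175)/' meas.py
cat >> meas.py <<'E'
# silhouettes of floors projected at mouth height too
for n,c in dict(w_obl=(377,200),w_small=(419,207),w_sq=(370,243),w_large=(413,249)).items():
    reg(n+'@20',c,((hsv[:,:,1]<60)&(hsv[:,:,2]>60)),20,24)
E
python3 meas.py
```

```text
[ 14 170 234]
small px [292.6 216.7] ctr [570.5  79.8] rect [570.   79.9] [38.9 36.8] ang 88.8
[ 14 170 223]
large px [225.7 285.6] ctr [418.1 233.7] rect [418.5 233.1] [58.7 55.6] ang 89.1
[ 14 168 221]
square px [178.8 274.3] ctr [445.4 339.8] rect [445.5 339.7] [45. 46.] ang 4.5
[ 13 174 215]
oblong px [286.1 161.6] ctr [699.4  91.7] rect [699.5  91.5] [32.9 61.1] ang 55.6
w_obl px [375.6 200.4] ctr [ 610.7 -122.2] rect [ 611.  -122.2] [46.3 75. ] ang 79.3
w_small px [418.2 207.6] ctr [ 591.1 -223.3] rect [ 591.4 -222.9] [47.9 51.1] ang 87.0
w_sq px [369.2 242.7] ctr [ 509.5 -102.5] rect [ 509.6 -102.6] [58.3 60.1] ang 79.0
w_large px [412.4 250.1] ctr [ 489.9 -203.9] rect [ 490.2 -204.2] [68.8 71.3] ang 87.6
tray px [394.1 225.6] ctr [ 548. -160.] rect [ 550.  -159.5] [218.3 216.4] ang 79.1
w_obl@20 px [375.6 200.4] ctr [ 608.9 -119.3] rect [ 609.2 -119.3] [45.7 74. ] ang 79.1
w_small@20 px [418.2 207.6] ctr [ 589.6 -219. ] rect [ 589.8 -218.7] [47.4 50.4] ang 87.6Traceback (most recent call last):
  File "meas.py", line 22, in <module>
    reg(n+'@20',c,((hsv[:,:,1]<60)&(hsv[:,:,2]>60)),20,24)
    ~~~^^^^^^^^^^^^^^^^^^^^^^^^^^^^^^^^^^^^^^^^^^^^^^^^^^^
  File "meas.py", line 8, in reg
    w=np.array([ray('top',p[0],z)[:2] for p in ct],np.float32)
                ~~~^^^^^^^^^^^^^^
  File "h.py", line 8, in ray
    m=robot.camera_model(c); R=np.array(m['R']);t=np.array(m['t']);d=R.T@np.linalg.inv(np.array(m['intrinsics']))@np.array([uv[0],uv[1],1.]);o=-R.T@t
ValueError: time passes only in moves, steps and waits
```

Each lid measures the right size. The tray fits at centre (550,-160) with its axes at -11°, which gives wells at oblong (609.5,-120), small (590,-220), square (509.5,-100.5) and large (490,-200.5). First I turn the tool to the tray's yaw and begin moving.

```bash
cat > plan.py <<'E'
import sys,numpy as np
from scipy.spatial.transform import Rotation as Ro
from bench import robot
s=robot.read_state();R=Ro.from_quat(s['ee_rot']).as_matrix();p=np.array(s['ee_pos'])
ya=np.degrees(np.arctan2(R[1,1],R[0,1]))
print('t',round(s['time'],2),'pos',p.round(1),'yang',round(ya,2),'tilt',R[:2,2].round(4),'gap',round(s['finger_gap'],3),'ff',np.round(s['finger_force'],1),'ft',np.round(s['ft_force'],1),'j',np.round(s['joint_positions'],2))
if len(sys.argv)>4:
    x,y,z,a=map(float,sys.argv[1:5]);d=(a-ya+180)%360-180
    R2=Ro.from_rotvec([0,0,np.radians(d)]).as_matrix()@R
    print('turn dr z',round(-np.radians(d),4),'travel after turn (mm)',(R2.T@(np.array([x,y,z])-p)).round(1))
E
python3 plan.py 570 80 150 -101
python3 -m creep '[{"travel":[0,0,0],"dr":[0,0,0.166],"gripper":0.085},{"travel":[0,0,0],"dr":[0,0,0.166],"gripper":0.085},{"travel":[0,0,0],"dr":[0,0,0.166],"gripper":0.085},{"travel":[0.018,-0.046,0],"dr":[0,0,0],"gripper":0.085},{"travel":[0.018,-0.046,0],"dr":[0,0,0],"gripper":0.085}]' 40
python3 plan.py 570 80 150 -101
```

```text
t 0.6 pos [ 174.2 -548.   250.3] yang -72.36 tilt [-0. -0.] gap 1.003 ff 0.0 ft [-0.1 -0.1 -0.5] j [-1.34  0.31  1.51 -0.    1.33 -0.07]
turn dr z 0.4998 travel after turn (mm) [ 268.7 -692.   100.3]
time: 1.23
ee_pos: [227.2, -464.0, 250.2]
ee_rot: [0.995, -0.096, 0.0, -0.0]
ft_force: [1.1, -0.6, 0.3]
finger_gap: 0.995
finger_force: 0.0
t 1.23 pos [ 227.2 -464.   250.2] yang -100.99 tilt [0.0003 0.    ] gap 0.995 ff 0.0 ft [ 1.1 -0.6  0.3] j [-1.2   0.23  1.62  0.    1.29  0.57]
turn dr z 0.0001 travel after turn (mm) [ 232.7 -599.4  100.3]
```

```bash
python3 -m creep '[{"travel":[0.0194,-0.05,0.006],"dr":[0,0,0],"gripper":0.085},{"travel":[0.0194,-0.05,0.006],"dr":[0,0,0],"gripper":0.085},{"travel":[0.0194,-0.05,0.006],"dr":[0,0,0],"gripper":0.085},{"travel":[0.0194,-0.05,0.006],"dr":[0,0,0],"gripper":0.085},{"travel":[0.0194,-0.05,0.006],"dr":[0,0,0],"gripper":0.085}]' >/dev/null
python3 -m creep '[{"travel":[0.0194,-0.05,0.010],"dr":[0,0,0],"gripper":0.085},{"travel":[0.0194,-0.05,0.010],"dr":[0,0,0],"gripper":0.085},{"travel":[0.0194,-0.05,0.010],"dr":[0,0,0],"gripper":0.085},{"travel":[0.0194,-0.05,0.010],"dr":[0,0,0],"gripper":0.085},{"travel":[0.0194,-0.05,0.010],"dr":[0,0,0],"gripper":0.085}]' >/dev/null
python3 -m creep '[{"travel":[0.0194,-0.05,0.010],"dr":[0,0,0],"gripper":0.085},{"travel":[0.0194,-0.05,0.010],"dr":[0,0,0],"gripper":0.085},{"travel":[0,0,0],"dr":[0,0,0],"gripper":0.085}]' >/dev/null
python3 plan.py 570 80 42 -101
python3 -c "
from h import *
snap('side','s1')"
```

```text
t 2.85 pos [570.9  83.9 149.5] yang -100.66 tilt [0.001  0.0009] gap 0.996 ff 0.0 ft [ 0.5 -0.4  0.2] j [0.07 0.4  1.64 0.   1.1  1.83]
turn dr z 0.006 travel after turn (mm) [ -0.2   4.1 107.5]
```

View pics/s1.png

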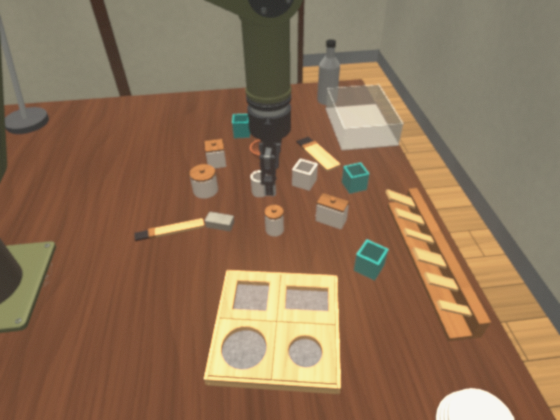

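The side view shows the gripper above the small round pot (274,220), clear of the open round pot. Descending in two parts.

```bash
python3 -m creep '[{"travel":[0,0,0.025],"dr":[0,0,0],"gripper":0.085},{"travel":[0,0,0.025],"dr":[0,0,0],"gripper":0.085},{"travel":[0,0,0.012],"dr":[0,0,0],"gripper":0.085},{"travel":[0,0,0],"dr":[0,0,0],"gripper":0.085}]' >/dev/null
python3 plan.py 570 80 42 -101
python3 -c "
from h import *
P=robot.read_state()['ee_pos'];a=snap('side','s2')[100:280,180:400]
print(px('side',P),px('side',[570,80,66]),px('side',[570,80,0]))
cv2.imwrite('pics/s2c.png',cv2.resize(a,None,fx=3,fy=3)[:,:,::-1])"
```

```text
t 3.4 pos [568.   79.8  87.9] yang -100.96 tilt [-0.002  -0.0003] gap 0.99 ff 0.0 ft [-0.7  1.1  0.5] j [ 0.07  0.47  1.71 -0.    0.96  1.83]
turn dr z 0.0008 travel after turn (mm) [ 2.  -0.6 45.9]
[272. 201.] [273. 208.] [274. 230.]
```

View pics/s2c.png

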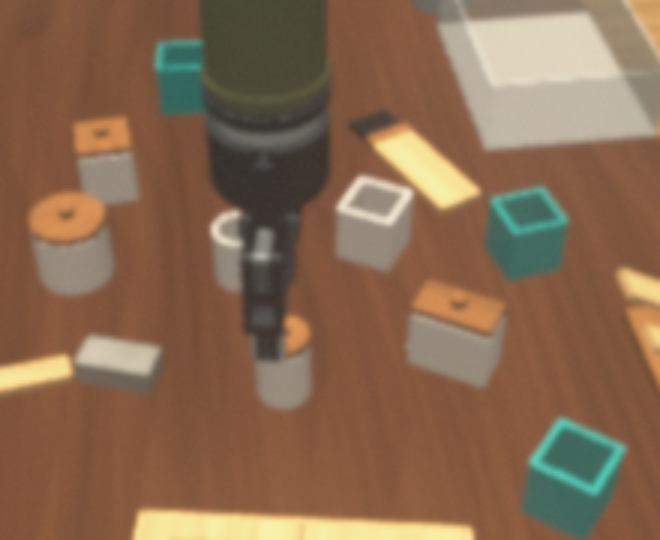

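The pot's base in the crop (283,395) matches the predicted base pixel. The near finger is offset left only by the tray yaw. Going down and gripping.

```bash
python3 -m creep '[{"travel":[0.002,0,0.025],"dr":[0,0,0],"gripper":0.085},{"travel":[0,0,0.021],"dr":[0,0,0],"gripper":0.085},{"travel":[0,0,0],"dr":[0,0,0],"gripper":0.03},{"travel":[0,0,0],"dr":[0,0,0],"gripper":0.03},{"travel":[0,0,0],"dr":[0,0,0],"gripper":0.03}]' 40
python3 -m creep '[{"travel":[0,0,0],"dr":[0,0,0],"gripper":0.03},{"travel":[0,0,0],"dr":[0,0,0],"gripper":0.03}]'
python3 plan.py 590 -220 140 -101
```

```text
time: 4.08
ee_pos: [572.2, 80.5, 43.9]
ee_rot: [0.995, -0.095, 0.002, -0.0]
ft_force: [-0.1, -0.3, 2.2]
finger_gap: 0.455
finger_force: 40.3
time: 4.32
ee_pos: [572.2, 80.5, 43.9]
ee_rot: [0.995, -0.095, 0.002, -0.0]
ft_force: [-0.5, -0.0, 6.9]
finger_gap: 0.457
finger_force: 40.8
t 4.33 pos [572.2  80.5  43.9] yang -100.89 tilt [0.0032 0.0002] gap 0.457 ff 40.8 ft [-0.5 -0.   6.9] j [ 0.07  0.53  1.74 -0.    0.86  1.83]
turn dr z 0.0018 travel after turn (mm) [ 75.1 291.5 -96.1]
```

```bash
python3 -m creep '[{"travel":[0,0,-0.02],"dr":[0,0,0],"gripper":0.03},{"travel":[0,0,-0.035],"dr":[0,0,0],"gripper":0.03},{"travel":[0,0,-0.03],"dr":[0,0,0],"gripper":0.03},{"travel":[0.009,0.036,-0.011],"dr":[0,0,0],"gripper":0.03},{"travel":[0.009,0.036,0],"dr":[0,0,0],"gripper":0.03}]'
python3 -m creep '[{"travel":[0.0095,0.0365,0],"dr":[0,0,0],"gripper":0.03},{"travel":[0.0095,0.0365,0],"dr":[0,0,0],"gripper":0.03},{"travel":[0.0095,0.0365,0],"dr":[0,0,0],"gripper":0.03},{"travel":[0.0095,0.0365,0],"dr":[0,0,0],"gripper":0.03},{"travel":[0.0095,0.0365,0],"dr":[0,0,0],"gripper":0.03}]'
python3 -m creep '[{"travel":[0.0095,0.0365,0],"dr":[0,0,0],"gripper":0.03},{"travel":[0,0,0],"dr":[0,0,0],"gripper":0.03},{"travel":[0,0,0],"dr":[0,0,0],"gripper":0.03}]'
python3 plan.py 590 -220 50 -101
python3 -c "
from h import *
import json
json.dump({c:{k:np.array(v).tolist() for k,v in robot.camera_model(c).items()} for c in('top','side')},open('cam.json','w'))
a=snap('side','s3')[200:400,180:380]
cv2.imwrite('pics/s3c.png',cv2.resize(a,None,fx=3,fy=3)[:,:,::-1])"
sed -i "s/m=robot.camera_model(c)/m=M[c]/;s/^from bench.*/&\nimport json,os\nM=json.load(open('cam.json'))/" h.py
```

```text
time: 4.95
ee_pos: [575.7, 5.8, 139.9]
ee_rot: [0.996, -0.094, 0.002, 0.0]
ft_force: [0.1, -0.2, -1.3]
finger_gap: 0.462
finger_force: 40.7
time: 5.58
ee_pos: [586.7, -183.0, 138.2]
ee_rot: [0.995, -0.095, -0.0, -0.0]
ft_force: [-0.4, 0.0, -1.4]
finger_gap: 0.459
finger_force: 40.7
time: 5.95
ee_pos: [588.9, -219.1, 138.0]
ee_rot: [0.995, -0.095, -0.001, -0.001]
ft_force: [-0.9, 0.9, -1.7]
finger_gap: 0.457
finger_force: 40.8
t 5.95 pos [ 588.9 -219.1  138. ] yang -100.93 tilt [-0.0011  0.0011] gap 0.457 ff 40.8 ft [-0.9  0.9 -1.7] j [-0.42  0.48  1.53  0.    1.13  1.34]
turn dr z 0.0012 travel after turn (mm) [ 1.4  0.8 88. ]
```

View pics/s3c.png

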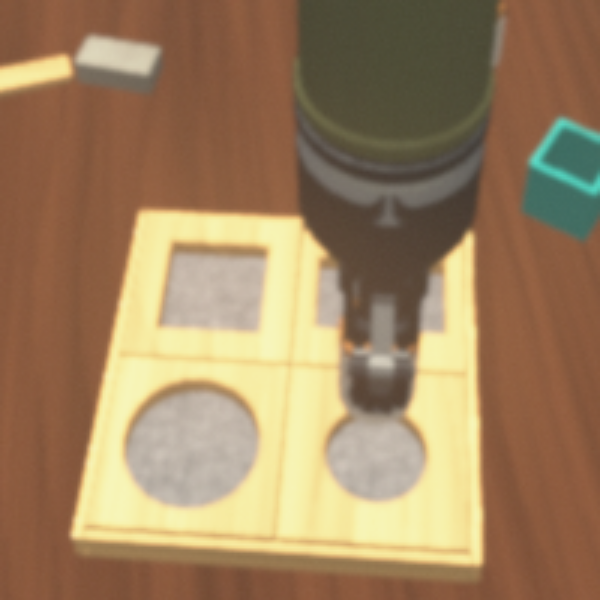

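The held pot hangs upright over the small round well (crop 376,453), lined up left to right. I'll check the well positions from this view too, then lower to 2 mm above contact.

```bash
python3 -c "
from h import *
for n,c in dict(small=(376,453),large=(192,444),sq=(213,288)).items(): print(n,ray('side',(c[0]/3+180,c[1]/3+200),12))"
python3 -m creep '[{"travel":[0,0,0.03],"dr":[0,0,0],"gripper":0.03},{"travel":[0.001,0.001,0.03],"dr":[0,0,0],"gripper":0.03},{"travel":[0,0,0.012],"dr":[0,0,0],"gripper":0.03},{"travel":[0,0,0.007],"dr":[0,0,0],"gripper":0.03},{"travel":[0,0,0.003],"dr":[0,0,0],"gripper":0.03}]'
python3 -m creep '[{"travel":[0,0,0.003],"dr":[0,0,0],"gripper":0.03},{"travel":[0,0,0.002],"dr":[0,0,0],"gripper":0.03},{"travel":[0,0,0],"dr":[0,0,0],"gripper":0.03}]'
python3 plan.py 590 -220 50 -101
```

```text
small [ 591.5 -212.9   12. ]
large [ 489.7 -194.5   12. ]
sq [508.5 -92.8  12. ]
time: 6.62
ee_pos: [590.8, -220.5, 56.7]
ee_rot: [0.996, -0.095, 0.0, 0.0]
ft_force: [0.3, -0.2, -1.8]
finger_gap: 0.456
finger_force: 40.8
time: 7.0
ee_pos: [591.1, -220.9, 54.9]
ee_rot: [0.995, -0.095, 0.001, 0.0]
ft_force: [-3.8, 2.5, 14.3]
finger_gap: 0.459
finger_force: 42.5
t 7.0 pos [ 591.1 -220.9   54.9] yang -100.91 tilt [ 0.0029 -0.0009] gap 0.459 ff 42.5 ft [-3.8  2.5 14.3] j [-0.42  0.57  1.61  0.    0.96  1.34]
turn dr z 0.0016 travel after turn (mm) [-1.2 -0.7  4.9]
```

```bash
python3 -c "
from h import *
a=snap('side','s4')[290:380,240:360]
cv2.imwrite('pics/s4c.png',cv2.resize(a,None,fx=6,fy=6,interpolation=2)[:,:,::-1])"
```

```text
(no output)
```

View pics/s4c.png

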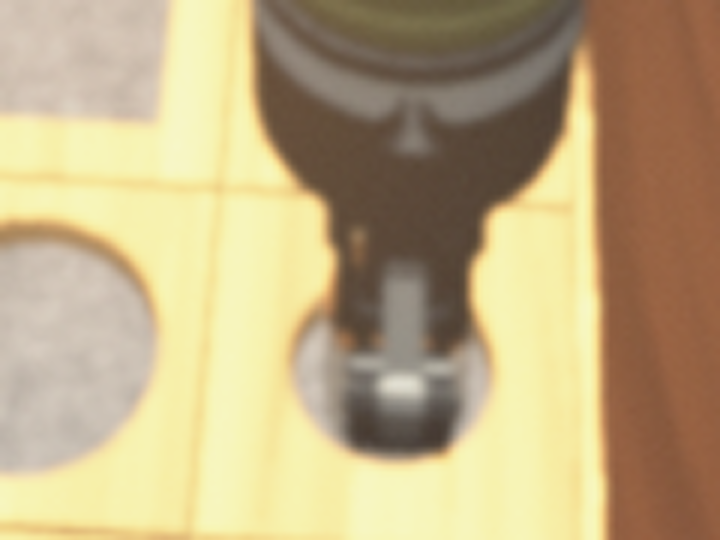

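The pot stands inside the small well (crop 395,370) with felt visible on both sides. Contact at TCP height 55 means the inserts sit on a base about 5 mm thick, which agrees with the networks' well heights of 9-10. Next: ease the press, release, retreat, and compute the move to the oblong.

```bash
python3 -m creep '[{"travel":[0,0,-0.003],"dr":[0,0,0],"gripper":0.03},{"travel":[0,0,0],"dr":[0,0,0],"gripper":0.055},{"travel":[0,0,0],"dr":[0,0,0],"gripper":0.062},{"travel":[0,0,0],"dr":[0,0,0],"gripper":0.062}]'
python3 -m creep '[{"travel":[0,0,-0.02],"dr":[0,0,0],"gripper":0.062},{"travel":[0,0,-0.04],"dr":[0,0,0],"gripper":0.062},{"travel":[0,0,-0.04],"dr":[0,0,0],"gripper":0.062},{"travel":[0,0,0],"dr":[0,0,0],"gripper":0.062}]'
python3 plan.py 699.5 91.6 150 -124.4
```

```text
time: 7.55
ee_pos: [590.3, -220.8, 54.1]
ee_rot: [0.995, -0.095, -0.0, -0.0]
ft_force: [0.2, 0.2, -0.2]
finger_gap: 0.728
finger_force: 0.0
time: 8.05
ee_pos: [592.9, -221.9, 157.9]
ee_rot: [0.995, -0.095, 0.004, 0.001]
ft_force: [-0.0, 0.4, -0.5]
finger_gap: 0.723
finger_force: 0.0
t 8.05 pos [ 592.9 -221.9  157.9] yang -100.89 tilt [ 0.0071 -0.0032] gap 0.723 ff 0.0 ft [-0.   0.4 -0.5] j [-0.42  0.46  1.51  0.    1.17  1.34]
turn dr z 0.4102 travel after turn (mm) [ -89.2 -318.9    6.7]
```

```bash
python3 -m creep '[{"travel":[0,0,0],"dr":[0,0,0.137],"gripper":0.08},{"travel":[0,0,0],"dr":[0,0,0.137],"gripper":0.08},{"travel":[0,0,0],"dr":[0,0,0.136],"gripper":0.08},{"travel":[-0.011,-0.04,0],"dr":[0,0,0],"gripper":0.08},{"travel":[-0.011,-0.04,0],"dr":[0,0,0],"gripper":0.08}]' >/dev/null
python3 -m creep '[{"travel":[-0.011,-0.04,0],"dr":[0,0,0],"gripper":0.08},{"travel":[-0.011,-0.04,0],"dr":[0,0,0],"gripper":0.08},{"travel":[-0.011,-0.04,0],"dr":[0,0,0],"gripper":0.08},{"travel":[-0.011,-0.04,0],"dr":[0,0,0],"gripper":0.08},{"travel":[-0.011,-0.04,0],"dr":[0,0,0],"gripper":0.08}]' >/dev/null
python3 -m creep '[{"travel":[-0.011,-0.039,0],"dr":[0,0,0],"gripper":0.08},{"travel":[0,0,0.02],"dr":[0,0,0],"gripper":0.08},{"travel":[0,0,0],"dr":[0,0,0],"gripper":0.08},{"travel":[0,0,0],"dr":[0,0,0],"gripper":0.08}]' >/dev/null
python3 plan.py 699.5 91.6 42 -124.4
```

```text
t 9.8 pos [697.4  91.7 133.6] yang -124.42 tilt [-0.0016 -0.0002] gap 0.939 ff 0.0 ft [-0.5  0.6  0.3] j [ 0.07  0.57  1.36 -0.    1.21  2.24]
turn dr z -0.0003 travel after turn (mm) [ 1.9 -1.2 91.6]
```

```bash
python3 -m creep '[{"travel":[0.002,-0.001,0.03],"dr":[0,0,0],"gripper":0.08},{"travel":[0,0,0.03],"dr":[0,0,0],"gripper":0.08},{"travel":[0,0,0.02],"dr":[0,0,0],"gripper":0.08},{"travel":[0,0,0.01],"dr":[0,0,0],"gripper":0.08},{"travel":[0,0,0],"dr":[0,0,0],"gripper":0.08}]' 40
python3 -m creep '[{"travel":[0,0,0],"dr":[0,0,0],"gripper":0.025},{"travel":[0,0,0],"dr":[0,0,0],"gripper":0.025},{"travel":[0,0,0],"dr":[0,0,0],"gripper":0.025},{"travel":[0,0,0],"dr":[0,0,0],"gripper":0.025},{"travel":[0,0,0],"dr":[0,0,0],"gripper":0.025}]'
python3 plan.py 609.5 -119 145 -101
```

```text
time: 10.42
ee_pos: [700.0, 91.6, 44.0]
ee_rot: [0.955, -0.296, -0.0, 0.0]
ft_force: [-0.4, -0.1, 0.3]
finger_gap: 0.941
finger_force: 0.0
time: 11.05
ee_pos: [700.9, 92.1, 45.4]
ee_rot: [0.955, -0.296, 0.001, -0.0]
ft_force: [-0.8, 0.4, 6.1]
finger_gap: 0.389
finger_force: 40.8
t 11.05 pos [700.9  92.1  45.4] yang -124.39 tilt [0.0021 0.0002] gap 0.389 ff 40.8 ft [-0.8  0.4  6.1] j [0.07 0.67 1.43 0.   1.04 2.24]
turn dr z -0.4082 travel after turn (mm) [-49.3 224.5 -99.9]
```

Gripped on the 34 mm side. Lifting and carrying to the oblong well.

```bash
python3 -m creep '[{"travel":[0,0,-0.02],"dr":[0,0,0],"gripper":0.025},{"travel":[0,0,-0.035],"dr":[0,0,0],"gripper":0.025},{"travel":[0,0,-0.035],"dr":[0,0,0],"gripper":0.025},{"travel":[0,0,-0.01],"dr":[0,0,-0.136],"gripper":0.025},{"travel":[0,0,0],"dr":[0,0,-0.136],"gripper":0.025}]' >/dev/null
python3 -m creep '[{"travel":[0,0,0],"dr":[0,0,-0.136],"gripper":0.025},{"travel":[-0.008,0.0375,0],"dr":[0,0,0],"gripper":0.025},{"travel":[-0.008,0.0375,0],"dr":[0,0,0],"gripper":0.025},{"travel":[-0.008,0.0375,0],"dr":[0,0,0],"gripper":0.025},{"travel":[-0.008,0.0375,0],"dr":[0,0,0],"gripper":0.025}]' >/dev/null
python3 -m creep '[{"travel":[-0.008,0.0375,0],"dr":[0,0,0],"gripper":0.025},{"travel":[-0.008,0.037,0],"dr":[0,0,0],"gripper":0.025},{"travel":[0,0,0],"dr":[0,0,0],"gripper":0.025},{"travel":[0,0,0],"dr":[0,0,0],"gripper":0.025}]' >/dev/null
python3 plan.py 609.5 -119 56 -101
python3 -c "
from h import *
a=snap('side','s5')[240:390,190:360]
cv2.imwrite('pics/s5c.png',cv2.resize(a,None,fx=4,fy=4,interpolation=2)[:,:,::-1])"
```

```text
t 12.8 pos [ 610.2 -119.2  144.8] yang -101.06 tilt [0.0004 0.0005] gap 0.392 ff 40.4 ft [ 0.8  0.6 -1.6] j [-0.26  0.46  1.54  0.    1.14  1.5 ]
turn dr z -0.001 travel after turn (mm) [-0.7  0.  88.8]
```

View pics/s5c.png

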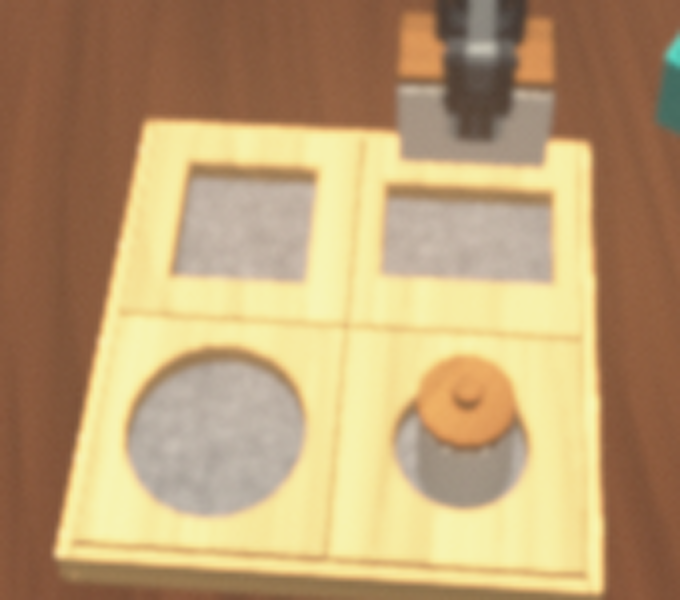

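The small round pot stands upright in its well (crop 465,430). The oblong hangs squarely above its well (crop 467,232). Lowering, nudged 1 mm north.

```bash
python3 -m creep '[{"travel":[-0.001,-0.001,0.03],"dr":[0,0,0],"gripper":0.025},{"travel":[0,0,0.03],"dr":[0,0,0],"gripper":0.025},{"travel":[0,0,0.014],"dr":[0,0,0],"gripper":0.025},{"travel":[0,0,0.007],"dr":[0,0,0],"gripper":0.025},{"travel":[0,0,0.003],"dr":[0,0,0],"gripper":0.025}]'
python3 -m creep '[{"travel":[0,0,0.003],"dr":[0,0,0],"gripper":0.025},{"travel":[0,0,0.002],"dr":[0,0,0],"gripper":0.025},{"travel":[0,0,0],"dr":[0,0,0],"gripper":0.025}]'
python3 plan.py
```

```text
time: 13.48
ee_pos: [609.9, -117.9, 60.5]
ee_rot: [0.995, -0.096, 0.0, 0.0]
ft_force: [1.0, -0.8, -0.9]
finger_gap: 0.391
finger_force: 40.3
time: 13.85
ee_pos: [609.9, -118.3, 56.4]
ee_rot: [0.995, -0.096, 0.001, 0.0]
ft_force: [-1.2, 0.6, 3.4]
finger_gap: 0.388
finger_force: 40.9
t 13.85 pos [ 609.9 -118.3   56.4] yang -101.02 tilt [ 0.0017 -0.0003] gap 0.388 ff 40.9 ft [-1.2  0.6  3.4] j [-0.26  0.56  1.63  0.    0.95  1.5 ]
```

Contact came where predicted. Release, then on to the square pot.

```bash
python3 -m creep '[{"travel":[0,0,0],"dr":[0,0,0],"gripper":0.05},{"travel":[0,0,0],"dr":[0,0,0],"gripper":0.056},{"travel":[0,0,0],"dr":[0,0,0],"gripper":0.056}]'
python3 -m creep '[{"travel":[0,0,-0.02],"dr":[0,0,0],"gripper":0.056},{"travel":[0,0,-0.04],"dr":[0,0,0],"gripper":0.056},{"travel":[0,0,-0.04],"dr":[0,0,0],"gripper":0.056},{"travel":[0,0,0],"dr":[0,0,0],"gripper":0.056}]' >/dev/null
python3 -m creep '[{"travel":[0,0,0],"dr":[0,0,-0.136],"gripper":0.056},{"travel":[0,0,0],"dr":[0,0,-0.135],"gripper":0.056},{"travel":[0,0,0],"dr":[0,0,0],"gripper":0.056}]' >/dev/null
python3 plan.py 445.5 339.8 135 -85.5
```

```text
time: 14.22
ee_pos: [609.4, -118.2, 55.3]
ee_rot: [0.995, -0.096, 0.0, 0.0]
ft_force: [-0.3, 0.8, -0.7]
finger_gap: 0.655
finger_force: 0.0
t 15.1 pos [ 608.6 -117.9  154.1] yang -85.57 tilt [-0.002   0.0006] gap 0.662 ff 0.0 ft [ 0.1 -0.6 -0.6] j [-0.26  0.45  1.53  0.    1.16  1.23]
turn dr z -0.0012 travel after turn (mm) [-126.6 -469.1   19.7]
```

```bash
python3 -m creep '[{"travel":[-0.0115,-0.0425,0],"dr":[0,0,0],"gripper":0.08},{"travel":[-0.0115,-0.0425,0],"dr":[0,0,0],"gripper":0.08},{"travel":[-0.0115,-0.0425,0],"dr":[0,0,0],"gripper":0.08},{"travel":[-0.0115,-0.0425,0],"dr":[0,0,0],"gripper":0.08},{"travel":[-0.0115,-0.0425,0],"dr":[0,0,0],"gripper":0.08}]' >/dev/null
python3 -m creep '[{"travel":[-0.0115,-0.0425,0],"dr":[0,0,0],"gripper":0.08},{"travel":[-0.0115,-0.0425,0],"dr":[0,0,0],"gripper":0.08},{"travel":[-0.0115,-0.0425,0],"dr":[0,0,0],"gripper":0.08},{"travel":[-0.0115,-0.0425,0],"dr":[0,0,0],"gripper":0.08},{"travel":[-0.0115,-0.0425,0],"dr":[0,0,0],"gripper":0.08}]' >/dev/null
python3 -m creep '[{"travel":[-0.0115,-0.044,0],"dr":[0,0,0],"gripper":0.085},{"travel":[0,0,0.02],"dr":[0,0,0],"gripper":0.085},{"travel":[0,0,0],"dr":[0,0,0],"gripper":0.085},{"travel":[0,0,0],"dr":[0,0,0],"gripper":0.085}]' >/dev/null
python3 plan.py 445.5 339.8 43 -85.5
```

```text
t 16.85 pos [446.3 339.  135.1] yang -85.58 tilt [-0.0007 -0.0006] gap 0.993 ff 0.0 ft [ 0.6 -0.2  0. ] j [ 0.57  0.4   1.69 -0.    1.06  2.07]
turn dr z -0.0013 travel after turn (mm) [-0.7 -0.9 92.1]
```

```bash
python3 -m creep '[{"travel":[-0.001,-0.001,0.03],"dr":[0,0,0],"gripper":0.08},{"travel":[0,0,0.03],"dr":[0,0,0],"gripper":0.08},{"travel":[0,0,0.02],"dr":[0,0,0],"gripper":0.08},{"travel":[0,0,0.011],"dr":[0,0,0],"gripper":0.08},{"travel":[0,0,0],"dr":[0,0,0],"gripper":0.08}]' 40
python3 -m creep '[{"travel":[0,0,0],"dr":[0,0,0],"gripper":0.036},{"travel":[0,0,0],"dr":[0,0,0],"gripper":0.036},{"travel":[0,0,0],"dr":[0,0,0],"gripper":0.036},{"travel":[0,0,0],"dr":[0,0,0],"gripper":0.036},{"travel":[0,0,0],"dr":[0,0,0],"gripper":0.036}]'
python3 -m creep '[{"travel":[0,0,-0.02],"dr":[0,0,0],"gripper":0.036},{"travel":[0,0,-0.035],"dr":[0,0,0],"gripper":0.036},{"travel":[0,0,-0.045],"dr":[0,0,0],"gripper":0.036},{"travel":[0,0,0],"dr":[0,0,0.136],"gripper":0.036},{"travel":[0,0,0],"dr":[0,0,0.135],"gripper":0.036}]'
python3 plan.py 509.4 -99 150 -101
```

```text
time: 17.48
ee_pos: [445.4, 339.8, 44.1]
ee_rot: [0.999, 0.039, -0.0, 0.0]
ft_force: [-1.0, -0.3, -0.6]
finger_gap: 0.936
finger_force: 0.0
time: 18.1
ee_pos: [446.1, 341.0, 45.5]
ee_rot: [0.999, 0.039, 0.001, -0.001]
ft_force: [0.2, -0.1, 6.6]
finger_gap: 0.529
finger_force: 42.2
time: 18.73
ee_pos: [445.0, 340.3, 145.0]
ee_rot: [0.995, -0.098, 0.0, -0.0]
ft_force: [-1.0, 0.2, -1.9]
finger_gap: 0.534
finger_force: 41.6
t 18.73 pos [445.  340.3 145. ] yang -101.26 tilt [0.0007 0.0004] gap 0.534 ff 41.6 ft [-1.   0.2 -1.9] j [ 0.58  0.39  1.68 -0.    1.08  2.34]
turn dr z -0.0045 travel after turn (mm) [147.  418.9  -5.1]
```

```bash
python3 -m creep '[{"travel":[0.0122,0.035,0],"dr":[0,0,0],"gripper":0.036},{"travel":[0.0122,0.035,0],"dr":[0,0,0],"gripper":0.036},{"travel":[0.0122,0.035,0],"dr":[0,0,0],"gripper":0.036},{"travel":[0.0122,0.035,0],"dr":[0,0,0],"gripper":0.036},{"travel":[0.0122,0.035,0],"dr":[0,0,0],"gripper":0.036}]' >/dev/null
python3 -m creep '[{"travel":[0.0122,0.035,0],"dr":[0,0,0],"gripper":0.036},{"travel":[0.0122,0.035,0],"dr":[0,0,0],"gripper":0.036},{"travel":[0.0122,0.035,0],"dr":[0,0,0],"gripper":0.036},{"travel":[0.0122,0.035,0],"dr":[0,0,0],"gripper":0.036},{"travel":[0.0122,0.035,0],"dr":[0,0,0],"gripper":0.036}]' >/dev/null
python3 -m creep '[{"travel":[0.0122,0.035,0],"dr":[0,0,0],"gripper":0.036},{"travel":[0.0122,0.034,0],"dr":[0,0,0],"gripper":0.036},{"travel":[0,0,0],"dr":[0,0,0],"gripper":0.036},{"travel":[0,0,0],"dr":[0,0,0],"gripper":0.036}]' >/dev/null
python3 plan.py 509.4 -98.5 56.5 -101
python3 -c "
from h import *
a=snap('side','s6')[220:390,190:360]
cv2.imwrite('pics/s6c.png',cv2.resize(a,None,fx=3.5,fy=3.5,interpolation=2)[:,:,::-1])"
```

```text
t 20.48 pos [508.1 -98.5 143.9] yang -101.05 tilt [-0.0015  0.0009] gap 0.535 ff 41.8 ft [ 0.2  0.  -1.9] j [-0.27  0.34  1.77  0.    1.04  1.49]
turn dr z -0.001 travel after turn (mm) [ 1.4 -0.2 87.4]
```

View pics/s6c.png

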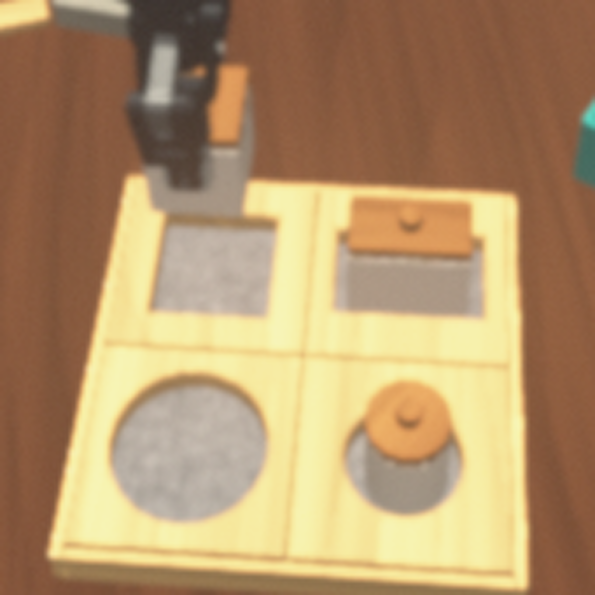

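The small and oblong pots stand in their wells (crop 410,440 and 410,260). The square hangs over its well but looks slightly left, so I'm checking that against projection.

```bash
python3 -c "
from h import *
f=lambda P:((px('side',P)-[190,220])*3.5)
print('bottom',f([508.1,-98.5,98]),'well',f([509.4,-99,25]),f([509.4,-99,11]))"
```

```text
bottom [203. 175.] well [213.5 262.5] [217.  276.5]
```

Consistent. Lowering.

```bash
python3 -m creep '[{"travel":[0.001,0,0.03],"dr":[0,0,0],"gripper":0.036},{"travel":[0,0,0.03],"dr":[0,0,0],"gripper":0.036},{"travel":[0,0,0.013],"dr":[0,0,0],"gripper":0.036},{"travel":[0,0,0.007],"dr":[0,0,0],"gripper":0.036},{"travel":[0,0,0.003],"dr":[0,0,0],"gripper":0.036}]'
python3 -m creep '[{"travel":[0,0,0.003],"dr":[0,0,0],"gripper":0.036},{"travel":[0,0,0.002],"dr":[0,0,0],"gripper":0.036},{"travel":[0,0,0],"dr":[0,0,0],"gripper":0.036}]'
python3 plan.py
```

```text
time: 21.15
ee_pos: [510.3, -98.8, 61.5]
ee_rot: [0.995, -0.096, 0.0, 0.0]
ft_force: [0.3, 0.1, -1.4]
finger_gap: 0.529
finger_force: 41.8
time: 21.52
ee_pos: [510.1, -99.2, 56.6]
ee_rot: [0.995, -0.096, 0.0, 0.0]
ft_force: [1.0, 0.7, -1.5]
finger_gap: 0.528
finger_force: 42.0
t 21.52 pos [510.1 -99.2  56.6] yang -101.02 tilt [ 0.0006 -0.0002] gap 0.528 ff 42.0 ft [ 1.   0.7 -1.5] j [-0.27  0.46  1.86  0.    0.82  1.49]
```

Not touching yet, so I go down a little further before releasing.

```bash
python3 -m creep '[{"travel":[0,0,0.0015],"dr":[0,0,0],"gripper":0.036},{"travel":[0,0,0.0005],"dr":[0,0,0],"gripper":0.036},{"travel":[0,0,0],"dr":[0,0,0],"gripper":0.036}]'
python3 plan.py
```

```text
time: 21.9
ee_pos: [510.1, -99.2, 56.4]
ee_rot: [0.995, -0.096, 0.001, 0.0]
ft_force: [-2.8, 0.1, 15.0]
finger_gap: 0.533
finger_force: 44.0
t 21.9 pos [510.1 -99.2  56.4] yang -101.02 tilt [ 0.0016 -0.0004] gap 0.533 ff 44.0 ft [-2.8  0.1 15. ] j [-0.27  0.46  1.86  0.    0.82  1.49]
```

Firm contact. Release, retreat and go to the large round pot.

```bash
python3 -m creep '[{"travel":[0,0,-0.002],"dr":[0,0,0],"gripper":0.036},{"travel":[0,0,0],"dr":[0,0,0],"gripper":0.06},{"travel":[0,0,0],"dr":[0,0,0],"gripper":0.068},{"travel":[0,0,0],"dr":[0,0,0],"gripper":0.068}]'
python3 -m creep '[{"travel":[0,0,-0.02],"dr":[0,0,0],"gripper":0.068},{"travel":[0,0,-0.04],"dr":[0,0,0],"gripper":0.068},{"travel":[0,0,-0.04],"dr":[0,0,0],"gripper":0.085},{"travel":[0,0,0],"dr":[0,0,0],"gripper":0.085},{"travel":[0,0,0],"dr":[0,0,0],"gripper":0.085}]' >/dev/null
python3 plan.py 418.3 233.5 135 -101
```

```text
time: 22.4
ee_pos: [509.9, -99.1, 56.1]
ee_rot: [0.995, -0.096, -0.0, -0.0]
ft_force: [-0.0, -0.4, -0.5]
finger_gap: 0.792
finger_force: 0.0
t 23.02 pos [509.4 -99.  155.9] yang -101.01 tilt [-0.0006  0.0002] gap 0.998 ff 0.0 ft [ 0.  -0.3  0.2] j [-0.27  0.32  1.75 -0.    1.07  1.49]
turn dr z -0.0002 travel after turn (mm) [-152.9 -309.    21. ]
```

```bash
python3 -m creep '[{"travel":[-0.017,-0.0343,0],"dr":[0,0,0],"gripper":0.085},{"travel":[-0.017,-0.0343,0],"dr":[0,0,0],"gripper":0.085},{"travel":[-0.017,-0.0343,0],"dr":[0,0,0],"gripper":0.085},{"travel":[-0.017,-0.0343,0],"dr":[0,0,0],"gripper":0.085},{"travel":[-0.017,-0.0343,0],"dr":[0,0,0],"gripper":0.085}]' >/dev/null
python3 -m creep '[{"travel":[-0.017,-0.0343,0],"dr":[0,0,0],"gripper":0.085},{"travel":[-0.017,-0.0343,0],"dr":[0,0,0],"gripper":0.085},{"travel":[-0.017,-0.0343,0],"dr":[0,0,0],"gripper":0.085},{"travel":[-0.017,-0.0343,0.01],"dr":[0,0,0],"gripper":0.085},{"travel":[0,0,0.01],"dr":[0,0,0],"gripper":0.085}]' >/dev/null
python3 -m creep '[{"travel":[0,0,0],"dr":[0,0,0],"gripper":0.085},{"travel":[0,0,0],"dr":[0,0,0],"gripper":0.085}]' >/dev/null
python3 plan.py 418.3 233.5 43 -101
python3 -c "
from h import *
a=snap('side','s7')[100:260,130:330]
f=lambda P:((px('side',P)-[130,100])*4)
cv2.imwrite('pics/s7c.png',cv2.resize(a,None,fx=4,fy=4,interpolation=2)[:,:,::-1]);print(f([418.3,233.5,58]),f([418.3,233.5,0]))"
```

```text
t 24.52 pos [418.6 232.1 135.8] yang -101.08 tilt [-0.0013 -0.0009] gap 0.995 ff 0.0 ft [ 0.7 -0.1 -0.5] j [ 0.42  0.3   1.86 -0.    0.98  2.18]
turn dr z -0.0013 travel after turn (mm) [-0.4 -1.4 92.8]
[288. 288.] [300. 360.]
```

View pics/s7c.png

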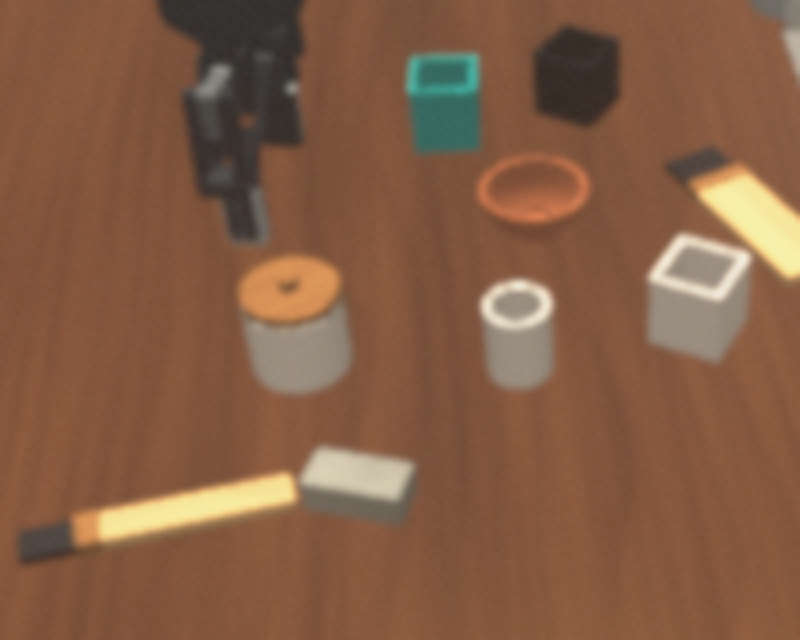

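The lid centre at crop (290,290) matches the predicted (288,288), and the gripper is above it. Descending and gripping.

```bash
python3 -m creep '[{"travel":[0,-0.0015,0.03],"dr":[0,0,0],"gripper":0.085},{"travel":[0,0,0.03],"dr":[0,0,0],"gripper":0.085},{"travel":[0,0,0.02],"dr":[0,0,0],"gripper":0.085},{"travel":[0,0,0.012],"dr":[0,0,0],"gripper":0.085},{"travel":[0,0,0],"dr":[0,0,0],"gripper":0.085}]' 50
python3 -m creep '[{"travel":[0,0,0],"dr":[0,0,0],"gripper":0.05},{"travel":[0,0,0],"dr":[0,0,0],"gripper":0.05},{"travel":[0,0,0],"dr":[0,0,0],"gripper":0.05},{"travel":[0,0,0],"dr":[0,0,0],"gripper":0.05}]'
python3 -m creep '[{"travel":[0,0,-0.02],"dr":[0,0,0],"gripper":0.05},{"travel":[0,0,-0.035],"dr":[0,0,0],"gripper":0.05},{"travel":[0,0,-0.045],"dr":[0,0,0],"gripper":0.05},{"travel":[0,0,0],"dr":[0,0,0],"gripper":0.05}]'
python3 plan.py 489.9 -199 145 -101
```

```text
time: 25.2
ee_pos: [418.9, 234.0, 43.9]
ee_rot: [0.995, -0.096, -0.001, 0.0]
ft_force: [0.7, 0.5, 1.2]
finger_gap: 0.995
finger_force: 0.0
time: 25.7
ee_pos: [419.8, 235.0, 45.5]
ee_rot: [0.995, -0.096, 0.001, -0.001]
ft_force: [-0.1, -1.7, 6.4]
finger_gap: 0.688
finger_force: 53.5
time: 26.2
ee_pos: [421.4, 235.9, 147.7]
ee_rot: [0.995, -0.096, 0.004, -0.002]
ft_force: [0.6, 0.1, -1.6]
finger_gap: 0.687
finger_force: 54.8
t 26.2 pos [421.4 235.9 147.7] yang -101.0 tilt [0.0076 0.0035] gap 0.687 ff 54.8 ft [ 0.6  0.1 -1.6] j [0.42 0.29 1.84 0.   1.01 2.19]
turn dr z 0.0 travel after turn (mm) [150.2 413.8   1.7]
```

```bash
python3 -m creep '[{"travel":[0.0127,0.0343,0],"dr":[0,0,0],"gripper":0.05},{"travel":[0.0127,0.0343,0],"dr":[0,0,0],"gripper":0.05},{"travel":[0.0127,0.0343,0],"dr":[0,0,0],"gripper":0.05},{"travel":[0.0127,0.0343,0],"dr":[0,0,0],"gripper":0.05},{"travel":[0.0127,0.0343,0],"dr":[0,0,0],"gripper":0.05}]' >/dev/null
python3 -m creep '[{"travel":[0.0127,0.0343,0],"dr":[0,0,0],"gripper":0.05},{"travel":[0.0127,0.0343,0],"dr":[0,0,0],"gripper":0.05},{"travel":[0.0127,0.0343,0],"dr":[0,0,0],"gripper":0.05},{"travel":[0.0127,0.0343,0],"dr":[0,0,0],"gripper":0.05},{"travel":[0.0127,0.0343,0],"dr":[0,0,0],"gripper":0.05}]' >/dev/null
python3 -m creep '[{"travel":[0.0127,0.0343,0],"dr":[0,0,0],"gripper":0.05},{"travel":[0.0127,0.0343,0],"dr":[0,0,0],"gripper":0.05},{"travel":[0,0,0],"dr":[0,0,0],"gripper":0.05},{"travel":[0,0,0],"dr":[0,0,0],"gripper":0.05}]' >/dev/null
python3 plan.py 489.9 -199 56.5 -101
```

```text
t 27.95 pos [ 488.6 -197.7  143. ] yang -101.05 tilt [-0.0028  0.0019] gap 0.685 ff 54.8 ft [-0.7 -0.3 -1.1] j [-0.46  0.35  1.75  0.    1.05  1.3 ]
turn dr z -0.0009 travel after turn (mm) [ 1.8  1.2 86.5]
```

```bash
python3 -m creep '[{"travel":[0.001,0.001,0.03],"dr":[0,0,0],"gripper":0.05},{"travel":[0,0,0.03],"dr":[0,0,0],"gripper":0.05},{"travel":[0,0,0.013],"dr":[0,0,0],"gripper":0.05},{"travel":[0,0,0.007],"dr":[0,0,0],"gripper":0.05},{"travel":[0,0,0.003],"dr":[0,0,0],"gripper":0.05}]'
python3 -m creep '[{"travel":[0,0,0.003],"dr":[0,0,0],"gripper":0.05},{"travel":[0,0,0.002],"dr":[0,0,0],"gripper":0.05},{"travel":[0,0,0],"dr":[0,0,0],"gripper":0.05}]'
python3 plan.py
```

```text
time: 28.58
ee_pos: [491.1, -199.5, 61.5]
ee_rot: [0.995, -0.096, 0.0, 0.0]
ft_force: [-0.2, -0.0, -2.1]
finger_gap: 0.686
finger_force: 54.9
time: 28.95
ee_pos: [490.9, -199.9, 56.6]
ee_rot: [0.995, -0.096, 0.0, 0.0]
ft_force: [-0.6, -0.3, -1.2]
finger_gap: 0.684
finger_force: 54.9
t 28.95 pos [ 490.9 -199.9   56.6] yang -101.02 tilt [ 0.0007 -0.0004] gap 0.684 ff 54.9 ft [-0.6 -0.3 -1.2] j [-0.47  0.47  1.84 -0.    0.84  1.3 ]
```

```bash
python3 -m creep '[{"travel":[0,0,0.0015],"dr":[0,0,0],"gripper":0.05},{"travel":[0,0,0],"dr":[0,0,0],"gripper":0.05},{"travel":[0,0,0],"dr":[0,0,0],"gripper":0.05}]'
python3 plan.py
```

```text
time: 29.32
ee_pos: [490.9, -199.9, 56.5]
ee_rot: [0.995, -0.096, 0.001, 0.0]
ft_force: [-2.9, 1.0, 9.9]
finger_gap: 0.688
finger_force: 56.4
t 29.32 pos [ 490.9 -199.9   56.5] yang -101.02 tilt [ 0.0014 -0.0007] gap 0.688 ff 56.4 ft [-2.9  1.   9.9] j [-0.47  0.47  1.84  0.    0.83  1.3 ]
```

Contact. Release, rise and back away so both cameras see the tray.

```bash
python3 -m creep '[{"travel":[0,0,-0.001],"dr":[0,0,0],"gripper":0.05},{"travel":[0,0,0],"dr":[0,0,0],"gripper":0.07},{"travel":[0,0,0],"dr":[0,0,0],"gripper":0.08},{"travel":[0,0,0],"dr":[0,0,0],"gripper":0.08}]'
python3 -m creep '[{"travel":[0,0,-0.02],"dr":[0,0,0],"gripper":0.08},{"travel":[0,0,-0.04],"dr":[0,0,0],"gripper":0.08},{"travel":[0,0,-0.05],"dr":[0,0,0],"gripper":0.08},{"travel":[0,0.04,-0.03],"dr":[0,0,0],"gripper":0.08},{"travel":[0,0.04,-0.02],"dr":[0,0,0],"gripper":0.08}]' >/dev/null
python3 -m creep '[{"travel":[-0.015,0.05,0],"dr":[0,0,0],"gripper":0.08},{"travel":[-0.015,0.05,0],"dr":[0,0,0],"gripper":0.08},{"travel":[-0.015,0.04,0],"dr":[0,0,0],"gripper":0.08},{"travel":[0,0,0],"dr":[0,0,0],"gripper":0.08},{"travel":[0,0,0],"dr":[0,0,0],"gripper":0.08}]' >/dev/null
python3 plan.py
python3 -c "
from h import *
t=snap('top','t8');s=snap('side','s8')
cv2.imwrite('pics/f.png',np.hstack([cv2.resize(t[120:300,160:460],(660,396))[:,:360+300],])[:,:,::-1])
cv2.imwrite('pics/f2.png',s[:,:,::-1])"
```

```text
time: 29.82
ee_pos: [490.8, -199.7, 55.7]
ee_rot: [0.995, -0.096, -0.0, -0.0]
ft_force: [-0.4, 0.3, 0.7]
finger_gap: 0.936
finger_force: 0.0
t 31.07 pos [ 404.4 -406.5  215.5] yang -101.06 tilt [-0.0002  0.0013] gap 0.941 ff 0.0 ft [ 0.6  0.  -0.3] j [-0.86  0.33  1.56  0.    1.25  0.9 ]
```

View pics/f.png

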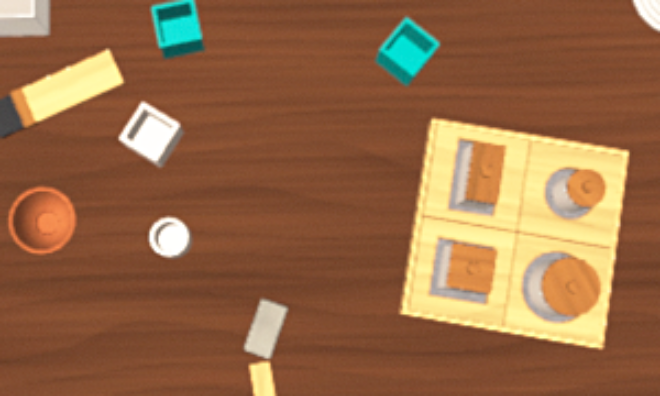

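View pics/f2.png

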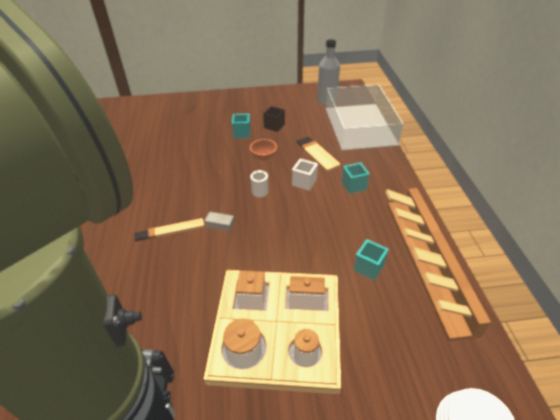

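Both views show all four lidded pots upright in their own wells: oblong (307,291), square (250,290), large round (241,341) and small round (306,345) in the side picture. The open pots are untouched at (260,183) and (304,174), and the arm is clear.

```bash
python3 -c "
from bench import robot
print(robot.job_done())"
```

```text
the job is handed in; nothing more can be done
None
```

The four lidded pots stand upright in their matching wells, the two open pots were left where they stood, and the job was handed in at about 31 s of the 104 s allowed.

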